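# Put the trimming spatula and the short bracket away in the cell tool tray

### The arm

A 6-joint arm with a two-finger parallel gripper is mounted at the origin on the work surface. World frame = base frame: x ahead of the robot, y to its left, z up, the work surface at z = 0. Lengths are in m, angles in rad, forces in N, time in s.
With the tool pointing down it reaches from about 0.35 to 0.975 m from the base axis. Payload 7.1 kg.
Tool frame: the origin (TCP) lies at the very end of the fingers, on their centre line; the grasp point (between the pads) lies grip_point_offset behind it (grip_point_offset is the distance from the TCP to the grasp point, in m); z points along the fingers, y is the line along which they close (so a half turn about z gives the same grasp; the last joint's range is limited). The gripper opens to 88 mm and grips with 3 to 60 N. Pads are 20 mm wide; open, the fingers measure 115 mm over their backs; the gripper's body (75 mm by 178 mm) begins 61 mm behind the grasp point.
Start: joints at [1.229, 0.423, 1.63, -0, 1.089, -0.019], TCP at [0.198, 0.593, 0.223] pointing down, gripper open.
Joint ranges: [-3, 3], [-0.9, 2.11], [0.09, 2.58], [-1.31, 4.45], [0.11, 2.69], [-2.54, 2.54]. Speed limits (rad/s): [2.39, 2.39, 3.01, 3.14, 3.14, 3.14].

### API

Orientations are given as a unit quaternion [x, y, z, w].
In Python, from station import * gives the robot as it stands.
- The arm moves only by the shell command python3 -m crank 'ROWS' [OPENING] [FORCE]. ROWS is JSON, a list of rows, each an object with "dp": the shift along the tool's x, y, z in mm, a list of three; "twist": the turn, a rotation vector about the tool's x, y, z in rad, a list of three. In form: [{"dp": [tx, ty, tz], "twist": [ax, ay, az]}, ...]. A call has 1 to 10 rows; each row is the pose to reach, as a shift and turn from the pose commanded when the call began, along the tool's axes at that moment; what a row does not reach only later rows make up. A row lasts 1/10 s, in which the tool goes at most 50 mm and 8.59 degrees, less where a joint would pass 70% of its speed; a pose out of reach is approached as far as the arm can. A call with a gripper value outside its range is refused whole. OPENING is the opening, from 0 (shut) to 1 (fully open), set as the call begins (- or left out, the last holds). The fingers move at their own pace and stop on an object; FORCE is the grip in N (left out, the last holds). Time passes only in rows, so rows that repeat a pose let the fingers close. It gives the time, the measured TCP pose, the force, the opening and the grip force at its end, in the units of the state.
- read_state(): the state, without advancing time (a new reading comes with each control period).
- capture(name): name is "side" or "top"; returns the picture (384x512x3 uint8, red, green, blue); there is no depth.
- calibration(name): a dict with "fx", "fy", "cx", "cy" (pixels), "R" (3x3) and "t" (3): a world point X has camera coordinates R X + t. Camera axes: x right, y down, z forward; pixel columns grow to the right and rows downward; lengths in m; the calibration is good to about 2 mm. A picture is of the moment at which its call begins. calibration takes no time and is no camera call.
- job_done(): hands the job in; it is judged then, once.
Trained networks look in the newest picture that a camera, given by its name, has taken for a name from the list of things; names that differ only in an ending like _2 or _b are one class to them, and where a whole thing is asked for, a point or a joint stands for the part that bears it (a point fixed in the world has none). Each returns a list of dicts, best first, with "p" (0 to 1); they miss things now and then, are a little off and sometimes report something else, mostly with a low value. They report only what shows in the picture. A call takes as long as a camera call. They do not tell look-alikes from the thing itself.
- recognise(camera, name): "point" ([column, row] in pixels, amid what is visible of it).
- masks_of(camera, name): "mask" (384x512 bool, what is visible of it) and "point" ([column, row] in pixels, amid what is visible of it).
The state is a dict: "time": time; "qpos": joint angles; "qd": joint speeds; "tau": joint torques, N m; "ee_pos": TCP position; "tool_rot": TCP orientation; "force": force on the tool from outside, world axes, zero at the start; "moment": the same for the moment, N m; "gripper_width": finger opening in m; "grip_force": force on a finger pad.
Only numpy, scipy, OpenCV 4.12 (cv2) and the standard library are available. Lean on these libraries where they do the work, as an engineer would, in place of code of your own. Each camera call takes 0.05 s, during which the arm holds its last target. There are 200 camera calls.

### The job

Tidy up after the soil test: from the cork mat, lay the trimming spatula flat and straight along the middle of the long compartment of the white-walled tool tray, and lay the short two-hole steel bracket (not the longer three-hole strap) flat and straight along the middle of the smallest, empty compartment beside it. Set them down gently rather than dropping them; either end may point either way.

Things in the scene. Friction and masses are not known exactly. Their poses are not given: they have to be found in the camera images.
- spatula_mid (a point): Spatula on a 3 mm thick cork mat, 180 mm long: dark wooden handle 120 x 20 x 18 mm (high), flat steel blade 60 x 32 x 3 mm; about 90 g. Point: mid-length, half-way up the handle (9 mm above the underside), at its balance point and on the handle 30 mm from the blade; grasp here across the 20 mm. x along it to the blade, z up. A brush with bristles, similar in length, lies on the mat too.
- bracket_mid (a point): Short flat steel bracket on the mat: 90 mm long, round ends, 28 mm wide, 10 mm thick, two dark holes 62 mm apart; about 180 g. Point: its centre, half-way up (5 mm above the underside). x along its length, z up. A like strap, 150 mm with three holes, lies there too and is not meant. The order of the four on the mat varies, with 25 mm or more free beside each one's middle.
- long_bay (a point): Long compartment of the tool tray, which is fixed to the bench (250 x 231 mm, grey floor, white walls 5 mm thick, tops 10 mm above the floor inside). Point: centre of the compartment's floor, 3 mm above the bench. Inside 240 mm along x, 86 mm along y; x and y are the tray's axes, z up. The spatula goes here, lengthwise along x.
- short_bay (a point): Smallest compartment of the same tray, beside the long one; the third compartment holds two round stones. Point: centre of its floor, 3 mm above the bench; x and y are the same tray axes. Inside 94 mm along x, 130 mm along y. The bracket goes here, lengthwise along y (at right angles to the spatula).
There are look-alikes about, which are no part of the job. Leave any purple look-alike of the part that bears bracket_mid alone. Of the things shaped like the part that bears spatula_mid, the dark wooden one is meant.

How it is judged:
By the outcome, as a careful person would: the job done as asked, in the order asked, and still so for the second after the job is handed in, with the robot touching nothing.
It also fails if it takes over 61 s, if anything falls off the work surface, if the arm or the gripper's body presses on something with over 40 N, if the wrist force passes 120 N, or if a joint passes its speed limit or range.

## Working session

There is one attempt and no reset: what is moved stays moved. The work goes in short steps, Python scripts to look and compute and a shell command to move; the robot and the scene stay as the last step left them, time stands still between calls to the robot, and variables do not carry over. Pictures are saved under pics/ and viewed, at most 10 in all, crops included, and the job is handed in when it is done.

```bash
mkdir -p pics; ls
python3 - <<'E'
from station import *
import cv2,numpy as np
for n in("top","side"):
    im=capture(n); cv2.imwrite(f"pics/{n}0.png",cv2.resize(im[:,:,::-1],(800,600),interpolation=cv2.INTER_CUBIC))
    cv2.imwrite(f"{n}0_raw.png",im[:,:,::-1])
    c=calibration(n);print(n,c)
    for o in("spatula_mid","bracket_mid","long_bay","short_bay"):
        print(o,[(np.round(r["point"],1).tolist(),round(r["p"],2)) for r in recognise(n,o)])
s=read_state();print(s)
E
```

```text
pics
top {'fx': 409.5235596820036, 'fy': 409.5235596820036, 'cx': 256.4127333886218, 'cy': 189.4032878681193, 'R': array([[-0.00814186, -0.99987854,  0.0132896 ],
       [-0.99558755,  0.00686305, -0.0935859 ],
       [ 0.09348332, -0.01399292, -0.99552251]]), 't': array([-0.07870125,  0.4188953 ,  1.27127327])}
spatula_mid [([343.1, 260.4], 0.8), ([277.8, 138.6], 0.64)]
bracket_mid [([305.3, 140.9], 0.82), ([373.6, 146.5], 0.59)]
long_bay [([174.5, 150.9], 0.75)]
short_bay [([172.9, 155.7], 0.69)]
side {'fx': 447.32328205910534, 'fy': 447.32328205910534, 'cx': 256.59775254854856, 'cy': 196.56521284864502, 'R': array([[ 0.91875349, -0.39474379,  0.00832914],
       [-0.23009688, -0.55244766, -0.80115979],
       [ 0.32085426,  0.73415184, -0.59839252]]), 't': array([-0.39356412,  0.07369844,  1.13406775])}
spatula_mid [([215.9, 296.6], 0.96), ([325.1, 201.2], 0.76)]
bracket_mid [([395.0, 289.5], 0.7), ([350.9, 222.9], 0.56)]
long_bay [([262.8, 149.5], 0.72), ([352.1, 221.4], 0.51)]
short_bay [([263.1, 147.1], 0.77)]
{'time': 0.5, 'qpos': array([ 1.22896413e+00,  4.23134490e-01,  1.62989864e+00, -2.48414738e-05,
        1.08856284e+00, -1.90176449e-02]), 'qd': array([ 0.0013948 , -0.00043736,  0.00130689,  0.00034845, -0.00152507,
       -0.00034229]), 'tau': array([-1.06969062e-03, -5.44144356e+01, -2.73813772e+01,  6.43248903e-02,
        1.77332538e-02, -1.86288190e-05]), 'ee_pos': array([0.19826327, 0.59271224, 0.22265405]), 'tool_rot': array([ 1.60701663e-01,  9.87003027e-01, -3.60498094e-06,  1.05282778e-05]), 'force': array([-0.29991562, -0.17356397, -0.23912452]), 'moment': array([-0.0524975 ,  0.00474505,  0.0245935 ]), 'grip_force': 0.0, 'gripper_width': 0.0877422505081846}
```

View pics/top0.png

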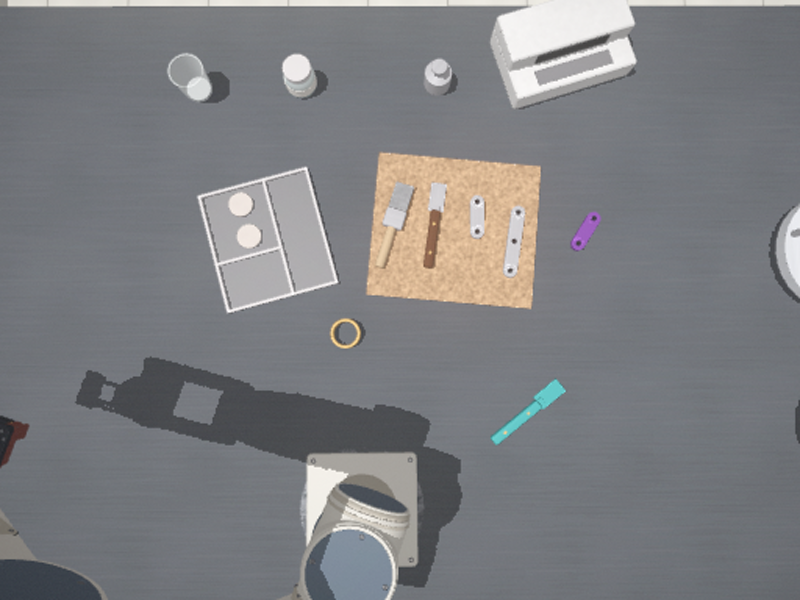

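View pics/side0.png

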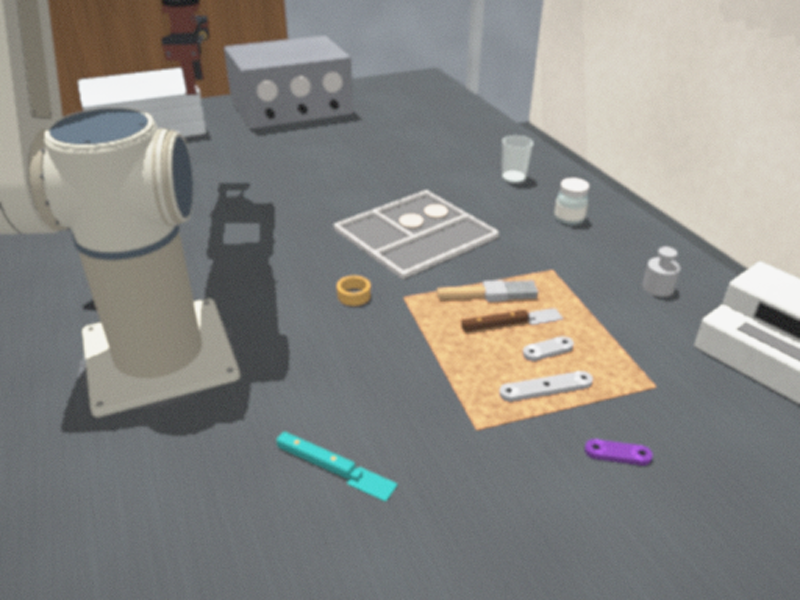

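Top picture (display px): on the mat, left to right, are the bristle brush (395,225), the dark wooden spatula (434,225), the two-hole bracket (477,216) and the three-hole strap (514,241). Purple (586,231) and teal (528,412) look-alikes lie off the mat. The tray is at (268,240): long bay on the right (303,230), empty small bay at lower left (255,280).
- Spatula candidates: brush, dark wooden spatula, teal one. The dark wooden one at (434,225) fits.
- Bracket candidates: two-hole (477,216), strap (514,241), purple (586,231). The short grey two-hole one at (477,216) fits.

Next I'll measure them and confirm in a crop.

```bash
cat > h.py <<'E'
from station import *
import cv2,numpy as np
def ray(n,uv,z):
    c=calibration(n);R=np.array(c["R"]);t=np.array(c["t"]);o=-R.T@t
    d=R.T@np.array([(uv[0]-c["cx"])/c["fx"],(uv[1]-c["cy"])/c["fy"],1.]);return o+d*(z-o[2])/d[2]
def proj(n,X):
    c=calibration(n);p=np.array(c["R"])@X+c["t"];return np.array([c["cx"]+c["fx"]*p[0]/p[2],c["cy"]+c["fy"]*p[1]/p[2]])
E
cat > m.py <<'E'
from h import *
im=capture("top")
g=im.astype(int)
# tray: bright walls
roi=np.zeros(im.shape[:2],np.uint8);roi[100:205,120:222]=1
w=((g.min(2)>165)&(roi>0)).astype(np.uint8)
n,l,st,_=cv2.connectedComponentsWithStats(w,connectivity=8);k=1+np.argmax(st[1:,4])
P=np.argwhere(l==k)[:,::-1].astype(float)
X=np.array([ray("top",p,.013)[:2] for p in P],np.float32)
r=cv2.minAreaRect(X);print("tray",r);B=cv2.boxPoints(r);print(B)
for nm,near,z in(("spatula_mid",(278,144),.015),("bracket_mid",(305,138),.013)):
    for m in masks_of("top",nm):
        q=np.argwhere(m["mask"])[:,::-1].astype(float)
        X=np.array([ray("top",p,z)[:2] for p in q],np.float32);c=X.mean(0)
        e,v=np.linalg.eigh(np.cov(X.T));a=v[:,1]
        print(nm,m["p"],np.round(m["point"]),"centroid",c,"ang",np.degrees(np.arctan2(a[1],a[0])),"rect",cv2.minAreaRect(X))
cr=im[90:205,115:350,::-1];cv2.imwrite("pics/crop1.png",cv2.resize(cr,None,fx=3.4,fy=3.4,interpolation=cv2.INTER_CUBIC))
E
python3 m.py
```

```text
Traceback (most recent call last):
  File "m.py", line 9, in <module>
    X=np.array([ray("top",p,.013)[:2] for p in P],np.float32)
                ~~~^^^^^^^^^^^^^^
  File "h.py", line 4, in ray
    c=calibration(n);R=np.array(c["R"]);t=np.array(c["t"]);o=-R.T@t
ValueError: time passes only in moves, steps and waits
```

```bash
sed -i 's/^def ray/import functools\ncal=functools.lru_cache(None)(calibration)\ndef ray/; s/c=calibration(n)/c=cal(n)/' h.py; python3 m.py
```

```text
tray ((0.5388825535774231, 0.19054175913333893), (0.251405268907547, 0.23257704079151154), 15.087379455566406)
[[0.38724393 0.27010244]
 [0.44778186 0.04554233]
 [0.6905212  0.11098108]
 [0.62998325 0.3355412 ]]
spatula_mid 0.91 [340. 264.] centroid [ 0.1864967  -0.33477864] ang 128.44546263497858 rect ((0.18274018168449402, -0.3318791091442108), (0.03356007859110832, 0.17792265117168427), 40.18531799316406)
spatula_mid 0.81 [277. 139.] centroid [ 0.572049   -0.15030098] ang 171.6784946721338 rect ((0.5659211874008179, -0.14766597747802734), (0.029559528455138206, 0.17378509044647217), 79.8889389038086)
bracket_mid 0.64 [374. 145.] centroid [ 0.55265254 -0.46334293] ang 145.6586248413038 rect ((0.5512272119522095, -0.46358439326286316), (0.03172970563173294, 0.0903249979019165), 58.970001220703125)
bracket_mid 0.48 [304. 138.] centroid [ 0.58389735 -0.23934504] ang 177.80751670901984 rect ((0.5839350819587708, -0.23945364356040955), (0.025807827711105347, 0.08508998155593872), 88.84391784667969)
```

View pics/crop1.png

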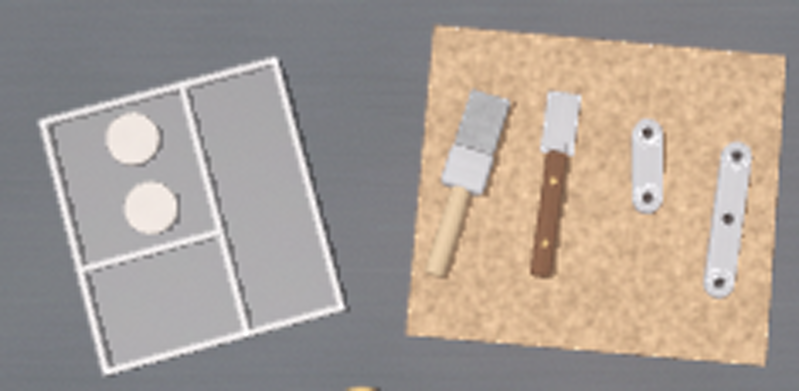

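```bash
cat > geo.py <<'E'
from h import *
uv=lambda x,y:(115+(x+.5)/3.4-.5, 90+(y+.5)/3.4-.5)
he=ray("top",uv(542.5,275),.018)[:2];ht=ray("top",uv(557,152),.020)[:2];bt=ray("top",uv(565,93),.006)[:2]
ax=(bt-he)/np.linalg.norm(bt-he);mid=(he+bt)/2
hax=(ht-he)/np.linalg.norm(ht-he)
print("spat len",np.linalg.norm(bt-he),"handle",np.linalg.norm(ht-he),"mid",mid,"mid via handle",he+hax*.09,"ang",np.degrees(np.arctan2(ax[1],ax[0])),np.degrees(np.arctan2(hax[1],hax[0])))
a=ray("top",uv(648,133),.013)[:2];b=ray("top",uv(648,198),.013)[:2];d=a-b
print("brk holes",np.linalg.norm(d),(a+b)/2,"ang",np.degrees(np.arctan2(d[1],d[0])))
c=np.array([.53888,.19054]);t=np.radians(15.087);x=np.array([np.cos(t),np.sin(t)]);y=np.array([-x[1],x[0]])
print("long",c-.0675*y,"short",c-.073*x+.0455*y)
# side-camera cross check
for nm,P in(("spat",[*mid,.012]),("brk",[*((a+b)/2),.013]),("long",[*(c-.0675*y),.003])):print(nm,np.round(proj("side",np.array(P))*1.5625))
# tray outer corners in side view
for sx in(-1,1):
  for sy in(-1,1):print(np.round(proj("side",np.array([*(c+sx*.125*x+sy*.1155*y),.013]))*1.5625))
E
python3 geo.py; python3 -c "
import station;print([n for n in dir(station) if n[0]!='_']);print(getattr(station,'grip_point_offset',None))"
```

```text
spat len 0.17842169760149484 handle 0.1172421902664671 mid [ 0.56665996 -0.15101941] mid via handle [ 0.56754752 -0.15033226] ang -7.836172940640337 -7.32576054832967
brk holes 0.06245175162444967 [ 0.58283667 -0.24021512] ang -1.1068929043099904
long [0.55644927 0.12536661] short [0.4565532  0.21547086]
spat [510. 317.]
brk [547. 345.]
long [435. 244.]
[401. 272.]
[332. 223.]
[497. 230.]
[424. 189.]
['Unreachable', 'calibration', 'capture', 'grip_point_offset', 'job_done', 'masks_of', 'read_state', 'recognise']
0.0187
```

```bash
cat > go.py <<'E'
# usage: go.py x y z yawdeg(of tool y) -> dp mm, twist (tool axes) from present pose
import sys
from station import *; import numpy as np
from scipy.spatial.transform import Rotation as Ro
x,y,z,a=map(float,sys.argv[1:]);s=read_state();R=Ro.from_quat(s["tool_rot"])
t=np.radians(a);Y=np.array([np.cos(t),np.sin(t),0]);Z=np.array([0,0,-1.])
T=Ro.from_matrix(np.c_[np.cross(Y,Z),Y,Z])
print("t",s["time"],"pos",np.round(s["ee_pos"],4),"w",round(s["gripper_width"],4),"grip",s["grip_force"],"F",np.round(s["force"],1),"q",np.round(s["qpos"],2))
print("dp",np.round(R.inv().apply(np.array([x,y,z])-s["ee_pos"])*1e3,1),"twist",np.round((R.inv()*T).as_rotvec(),3))
E
python3 go.py .567 -.1507 .12 82.5
python3 -m crank '[{"dp":[-586,-588,100],"twist":[0,0,-0.19]},{"dp":[-586,-588,100],"twist":[0,0,-0.19]},{"dp":[-586,-588,100],"twist":[0,0,-0.19]},{"dp":[-586,-588,100],"twist":[0,0,-0.19]},{"dp":[-586,-588,100],"twist":[0,0,-0.19]},{"dp":[-586,-588,100],"twist":[0,0,-0.19]},{"dp":[-586,-588,100],"twist":[0,0,-0.19]},{"dp":[-586,-588,100],"twist":[0,0,-0.19]},{"dp":[-586,-588,100],"twist":[0,0,-0.19]},{"dp":[-586,-588,100],"twist":[0,0,-0.19]}]' 0.41 20
python3 go.py .567 -.1507 .12 82.5
```

```text
t 0.7 pos [0.1982 0.5927 0.2227] w 0.0881 grip 0.0 F [-0.2 -0.2 -0.8] q [ 1.23  0.42  1.63 -0.    1.09 -0.02]
dp [-585.5 -588.1  102.7] twist [ 0.     0.    -0.192]
time: 1.7
ee_pos: [0.4198, 0.1463, 0.163]
tool_rot: [0.066, 0.998, 0.0, 0.001]
force: [1.3, 1.2, 0.1]
gripper_width: 0.0361
grip_force: 0.0
t 1.7 pos [0.4198 0.1463 0.163 ] w 0.0361 grip 0.0 F [1.3 1.2 0.1] q [ 0.31  0.25  2.06  0.    0.83 -1.13]
dp [-185.1 -275.    43.1] twist [ 0.     0.001 -0.002]
```

```bash
python3 -m crank '[{"dp":[-185,-275,43],"twist":[0,0,0]},{"dp":[-185,-275,43],"twist":[0,0,0]},{"dp":[-185,-275,43],"twist":[0,0,0]},{"dp":[-185,-275,43],"twist":[0,0,0]},{"dp":[-185,-275,43],"twist":[0,0,0]},{"dp":[-185,-275,43],"twist":[0,0,0]},{"dp":[-185,-275,43],"twist":[0,0,0]},{"dp":[-185,-275,43],"twist":[0,0,0]},{"dp":[-185,-275,43],"twist":[0,0,0]},{"dp":[-185,-275,43],"twist":[0,0,0]}]'
python3 go.py .567 -.1507 .005 82.5
python3 - <<'E'
from h import *
im=capture("top");cv2.imwrite("pics/a1.png",cv2.resize(im[100:200,220:370,::-1],None,fx=5,fy=5,interpolation=cv2.INTER_CUBIC))
im=capture("side");cv2.imwrite("pics/a2.png",cv2.resize(im[110:290,230:440,::-1],None,fx=3.3,fy=3.3,interpolation=cv2.INTER_CUBIC))
E
```

```text
time: 2.7
ee_pos: [0.5652, -0.148, 0.1198]
tool_rot: [0.066, 0.998, 0.0, -0.0]
force: [-0.1, 0.6, 0.0]
gripper_width: 0.0361
grip_force: 0.0
t 2.7 pos [ 0.5652 -0.148   0.1198] w 0.0361 grip 0.0 F [-0.1  0.6  0. ] q [-0.28  0.5   1.79  0.    0.85 -1.72]
dp [ -2.2  -2.5 114.8] twist [ 0.    -0.001 -0.001]
```

View pics/a2.png

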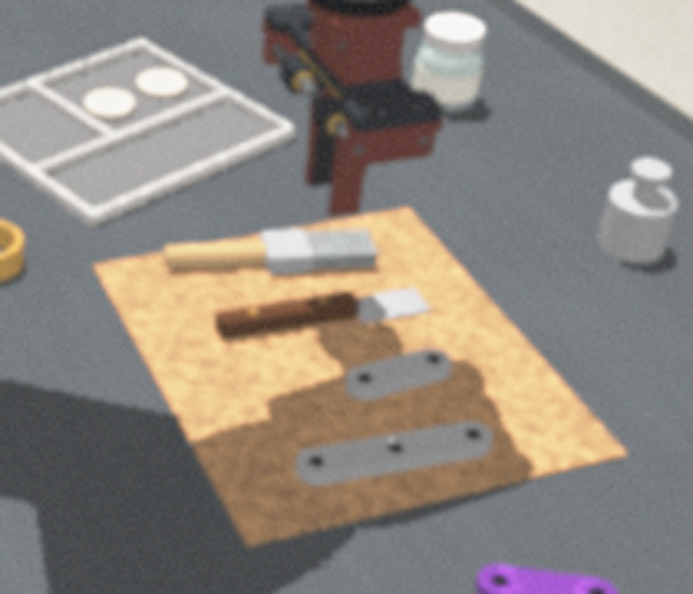

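The side view shows the gripper hovering above the mat, fingers straddling the spatula's line, with ample free space on both sides. Descending.

```bash
python3 go.py .567 -.1507 .005 82.5
python3 -m crank '[{"dp":[0,0,35],"twist":[0,0,0]},{"dp":[0,0,65],"twist":[0,0,0]},{"dp":[0,0,85],"twist":[0,0,0]},{"dp":[0,0,97],"twist":[0,0,0]},{"dp":[0,0,105],"twist":[0,0,0]},{"dp":[0,0,110],"twist":[0,0,0]},{"dp":[0,0,110],"twist":[0,0,0]},{"dp":[0,0,110],"twist":[0,0,0]}]'
python3 go.py .567 -.1507 .005 82.5
```

```text
t 2.8 pos [ 0.5655 -0.1477  0.1201] w 0.0362 grip 0.0 F [-0.3 -0.3  0.1] q [-0.28  0.5   1.79  0.    0.85 -1.72]
dp [ -1.9  -2.8 115.1] twist [ 0. -0. -0.]
time: 3.6
ee_pos: [0.5665, -0.1491, 0.0106]
tool_rot: [0.066, 0.998, -0.0, 0.001]
force: [-1.0, -0.2, 0.0]
gripper_width: 0.0358
grip_force: 0.0
t 3.6 pos [ 0.5665 -0.1491  0.0106] w 0.0358 grip 0.0 F [-1.  -0.2  0. ] q [-0.28  0.67  1.81  0.    0.65 -1.72]
dp [-0.7 -1.5  5.6] twist [-0.     0.001 -0.002]
```

```bash
python3 -m crank '[{"dp":[-0.5,-1.5,3],"twist":[0,0,0]},{"dp":[-0.5,-1.5,5.5],"twist":[0,0,0]},{"dp":[-0.5,-1.5,5.5],"twist":[0,0,0]}]'
python3 -m crank '[{"dp":[0,0,0],"twist":[0,0,0]},{"dp":[0,0,0],"twist":[0,0,0]},{"dp":[0,0,0],"twist":[0,0,0]},{"dp":[0,0,0],"twist":[0,0,0]},{"dp":[0,0,0],"twist":[0,0,0]},{"dp":[0,0,0],"twist":[0,0,0]},{"dp":[0,0,0],"twist":[0,0,0]}]' 0.1 25
python3 go.py .5564 .1254 .09 105.1
```

```text
time: 3.9
ee_pos: [0.5662, -0.1506, 0.0043]
tool_rot: [0.066, 0.998, 0.0, -0.0]
force: [-0.6, -0.1, -0.2]
gripper_width: 0.0363
grip_force: 0.0
time: 4.6
ee_pos: [0.5663, -0.1505, 0.0044]
tool_rot: [0.066, 0.998, -0.0, 0.0]
force: [0.1, 0.3, -0.1]
gripper_width: 0.0199
grip_force: 25.0
t 4.6 pos [ 0.5663 -0.1505  0.0044] w 0.0199 grip 24.998503625392914 F [ 0.1  0.3 -0.1] q [-0.28  0.69  1.81 -0.    0.64 -1.72]
dp [ 46.3 272.2 -85.6] twist [-0.     0.    -0.396]
```

```bash
python3 -m crank '[{"dp":[0,0,-8],"twist":[0,0,0]},{"dp":[0,0,-25],"twist":[0,0,0]},{"dp":[0,0,-50],"twist":[0,0,0]},{"dp":[5,20,-75],"twist":[0,0,-0.03]},{"dp":[10,50,-85],"twist":[0,0,-0.08]},{"dp":[16,85,-85],"twist":[0,0,-0.14]},{"dp":[22,125,-85],"twist":[0,0,-0.2]},{"dp":[28,165,-85],"twist":[0,0,-0.26]},{"dp":[34,200,-85],"twist":[0,0,-0.32]},{"dp":[40,235,-85],"twist":[0,0,-0.37]}]'
python3 go.py .5564 .1254 .09 105.1
```

```text
time: 5.6
ee_pos: [0.5579, 0.0893, 0.0909]
tool_rot: [-0.12, 0.993, -0.0, 0.001]
force: [1.4, 0.3, -1.4]
gripper_width: 0.0199
grip_force: 25.0
t 5.6 pos [0.5579 0.0893 0.0909] w 0.0199 grip 24.997546076774597 F [ 1.4  0.3 -1.4] q [ 0.14  0.52  1.84 -0.    0.77 -1.67]
dp [-7.1 35.4  0.9] twist [-0.     0.002 -0.024]
```

```bash
python3 -m crank '[{"dp":[-4,20,0],"twist":[0,0,-0.02]},{"dp":[-7,33,0],"twist":[0,0,-0.024]},{"dp":[-7,36,0],"twist":[0,0,-0.024]},{"dp":[-7,36,0],"twist":[0,0,-0.024]},{"dp":[-7,36,0],"twist":[0,0,-0.024]},{"dp":[-7,36,0],"twist":[0,0,-0.024]}]'
python3 - <<'E'
from h import *
im=capture("side");cv2.imwrite("pics/b1.png",cv2.resize(im[100:250,180:400,::-1],None,fx=3.4,fy=3.4,interpolation=cv2.INTER_CUBIC))
E
python3 go.py .5564 .1254 .005 105.1
```

```text
time: 6.2
ee_pos: [0.5561, 0.1233, 0.0894]
tool_rot: [-0.13, 0.992, -0.0, -0.0]
force: [-0.3, -0.0, -1.4]
gripper_width: 0.0199
grip_force: 25.0
t 6.25 pos [0.5561 0.1234 0.0894] w 0.0198 grip 24.998027980327606 F [-0.3 -0.3 -1.4] q [ 0.2   0.53  1.83 -0.    0.78 -1.63]
dp [-0.8  1.9 84.4] twist [-0.    -0.    -0.004]
```

View pics/b1.png

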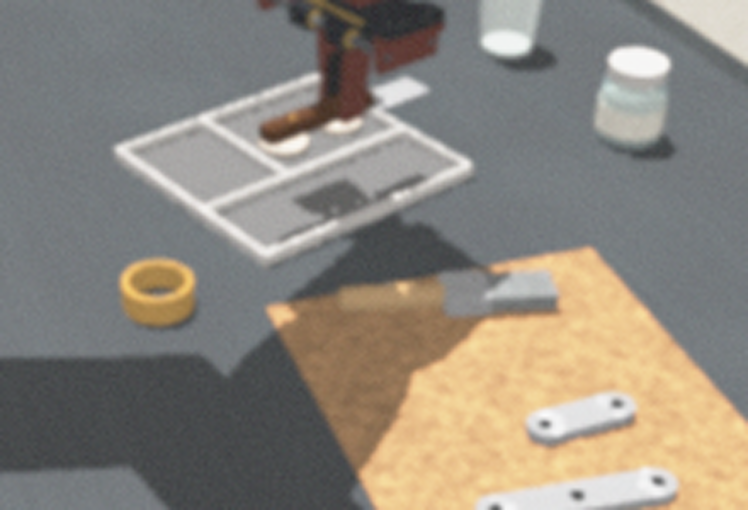

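The spatula is held level at (340,115), parallel to the tray's long axis and above the long bay in line with its shadow. Lowering gently.

```bash
python3 -m crank '[{"dp":[-1,2,15],"twist":[0,0,-0.004]},{"dp":[-1,2,35],"twist":[0,0,-0.004]},{"dp":[-1,2,52],"twist":[0,0,-0.004]},{"dp":[-1,2,64],"twist":[0,0,-0.004]},{"dp":[-1,2,71],"twist":[0,0,-0.004]},{"dp":[-1,2,75],"twist":[0,0,-0.004]},{"dp":[-1,2,78],"twist":[0,0,-0.004]},{"dp":[-1,2,80],"twist":[0,0,-0.004]},{"dp":[-1,2,80],"twist":[0,0,-0.004]}]'
python3 go.py .5564 .1254 .0046 105.1
```

```text
time: 7.15
ee_pos: [0.5567, 0.1266, 0.0096]
tool_rot: [-0.132, 0.991, 0.0, 0.0]
force: [-0.6, 0.8, -0.4]
gripper_width: 0.02
grip_force: 25.0
t 7.15 pos [0.5567 0.1266 0.0096] w 0.02 grip 24.9980029463768 F [-0.6  0.8 -0.4] q [ 0.2   0.66  1.85 -0.    0.63 -1.63]
dp [ 0.6 -1.   5. ] twist [-0.     0.     0.002]
```

```bash
python3 -m crank '[{"dp":[0.5,-1,1.5],"twist":[0,0,0]},{"dp":[0.5,-1,3],"twist":[0,0,0]},{"dp":[0.5,-1,4],"twist":[0,0,0]},{"dp":[0.5,-1,4.8],"twist":[0,0,0]},{"dp":[0.5,-1,4.8],"twist":[0,0,0]},{"dp":[0.5,-1,4.8],"twist":[0,0,0]}]'
python3 go.py .5564 .1254 .0044 105.1
```

```text
time: 7.75
ee_pos: [0.5563, 0.1254, 0.0046]
tool_rot: [-0.132, 0.991, -0.0, 0.0]
force: [0.8, 0.3, -1.3]
gripper_width: 0.0195
grip_force: 25.0
t 7.75 pos [0.5563 0.1254 0.0046] w 0.0195 grip 24.99794751405716 F [ 0.8  0.3 -1.3] q [ 0.2   0.67  1.85 -0.    0.62 -1.64]
dp [-0.1 -0.   0.2] twist [-0.     0.     0.002]
```

```bash
python3 -m crank '[{"dp":[0,0,0.2],"twist":[0,0,0]},{"dp":[0,0,0.4],"twist":[0,0,0]},{"dp":[0,0,0.5],"twist":[0,0,0]},{"dp":[0,0,0.5],"twist":[0,0,0]}]'
```

```text
time: 8.15
ee_pos: [0.5564, 0.1254, 0.0044]
tool_rot: [-0.132, 0.991, 0.0, 0.0]
force: [-2.4, -0.0, 4.8]
gripper_width: 0.0196
grip_force: 25.0
```

```bash
python3 -m crank '[{"dp":[0,0,0],"twist":[0,0,0]},{"dp":[0,0,0],"twist":[0,0,0]},{"dp":[0,0,0],"twist":[0,0,0]},{"dp":[0,0,0],"twist":[0,0,0]},{"dp":[0,0,-10],"twist":[0,0,0]},{"dp":[0,0,-35],"twist":[0,0,0]},{"dp":[0,0,-75],"twist":[0,0,0]},{"dp":[0,0,-100],"twist":[0,0,0]},{"dp":[0,0,-110],"twist":[0,0,0]}]' 0.43
python3 go.py .5828 -.2402 .11 88.6
```

```text
time: 9.05
ee_pos: [0.5579, 0.1258, 0.1173]
tool_rot: [-0.132, 0.991, 0.0, 0.002]
force: [-0.2, 0.5, 0.1]
gripper_width: 0.0379
grip_force: 0.0
t 9.05 pos [0.5579 0.1258 0.1173] w 0.0379 grip 0.0 F [-0.2  0.5  0.1] q [ 0.2   0.49  1.82 -0.    0.83 -1.64]
dp [  71.9 -359.7    7.1] twist [0.    0.005 0.29 ]
```

```bash
python3 -m crank '[{"dp":[5,-25,2],"twist":[0,0.004,0.02]},{"dp":[14,-70,5],"twist":[0,0.004,0.06]},{"dp":[23,-115,7],"twist":[0,0.004,0.1]},{"dp":[32,-160,7],"twist":[0,0.004,0.14]},{"dp":[41,-205,7],"twist":[0,0.004,0.18]},{"dp":[50,-250,7],"twist":[0,0.004,0.22]},{"dp":[59,-295,7],"twist":[0,0.004,0.25]},{"dp":[66,-330,7],"twist":[0,0.004,0.28]},{"dp":[70,-350,7],"twist":[0,0.004,0.29]},{"dp":[72,-360,7],"twist":[0,0.004,0.29]}]' 0.48
python3 -m crank '[{"dp":[0,0,0],"twist":[0,0,0]},{"dp":[0,0,0],"twist":[0,0,0]}]'
python3 go.py .5828 -.2402 .005 88.5
python3 - <<'E'
from h import *
im=capture("side");cv2.imwrite("pics/c1.png",cv2.resize(im[100:280,200:440,::-1],None,fx=3.3,fy=3.3,interpolation=cv2.INTER_CUBIC))
E
```

```text
time: 10.05
ee_pos: [0.5808, -0.2422, 0.1066]
tool_rot: [0.013, 1.0, -0.0, -0.002]
force: [-0.0, 0.1, 0.6]
gripper_width: 0.0422
grip_force: 0.0
time: 10.25
ee_pos: [0.5809, -0.2395, 0.1067]
tool_rot: [0.012, 1.0, 0.0, -0.002]
force: [0.6, 0.1, -0.3]
gripper_width: 0.0423
grip_force: 0.0
t 10.25 pos [ 0.5809 -0.2395  0.1067] w 0.0423 grip 0.0 F [ 0.6  0.1 -0.3] q [-0.41  0.57  1.69 -0.    0.88 -1.95]
dp [ -2.4  -0.7 101.7] twist [ 0.    -0.005  0.003]
```

View pics/c1.png

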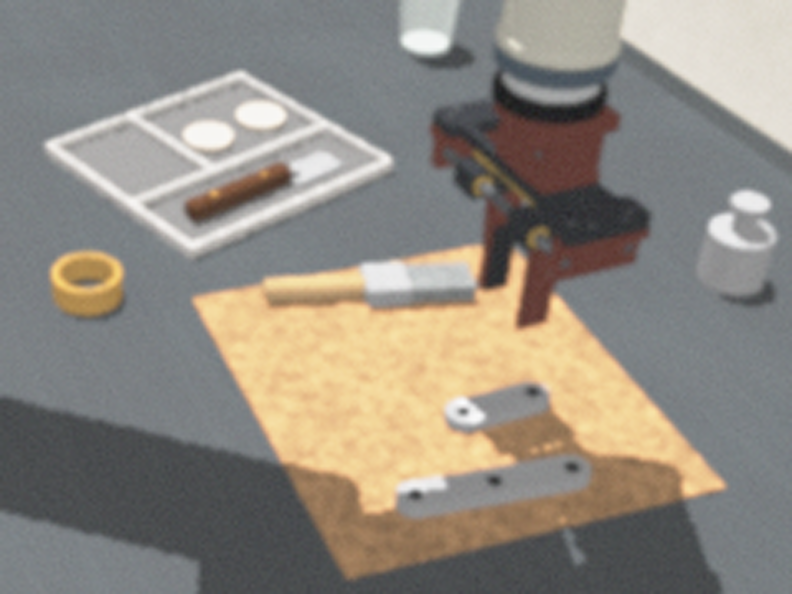

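The spatula lies in the long bay, (265,183) in this crop, straight. The gripper is above the bracket (497,407). Descending on the bracket.

```bash
python3 -m crank '[{"dp":[-1.5,-0.5,25],"twist":[0,-0.004,0.002]},{"dp":[-1.5,-0.5,55],"twist":[0,-0.004,0.002]},{"dp":[-1.5,-0.5,77],"twist":[0,-0.004,0.002]},{"dp":[-1.5,-0.5,88],"twist":[0,-0.004,0.002]},{"dp":[-1.5,-0.5,94],"twist":[0,-0.004,0.002]},{"dp":[-1.5,-0.5,97],"twist":[0,-0.004,0.002]},{"dp":[-1.5,-0.5,97],"twist":[0,-0.004,0.002]},{"dp":[-1.5,-0.5,97],"twist":[0,-0.004,0.002]}]'
python3 go.py .5828 -.2402 .0045 88.5
```

```text
time: 11.1
ee_pos: [0.5829, -0.2416, 0.011]
tool_rot: [0.013, 1.0, -0.001, 0.001]
force: [-0.3, 0.6, -0.0]
gripper_width: 0.0419
grip_force: 0.0
t 11.1 pos [ 0.5829 -0.2416  0.011 ] w 0.0419 grip 0.0 F [-0.3  0.6 -0. ] q [-0.41  0.72  1.71 -0.    0.72 -1.96]
dp [0.2 1.4 6.5] twist [-0.001  0.001 -0.   ]
```

```bash
python3 -m crank '[{"dp":[0,1,3],"twist":[0,0,0]},{"dp":[0,1,5.5],"twist":[0,0,0]},{"dp":[0,1,6.3],"twist":[0,0,0]},{"dp":[0,1,6.3],"twist":[0,0,0]}]'
python3 -m crank '[{"dp":[0,0,0],"twist":[0,0,0]},{"dp":[0,0,0],"twist":[0,0,0]},{"dp":[0,0,0],"twist":[0,0,0]},{"dp":[0,0,0],"twist":[0,0,0]},{"dp":[0,0,0],"twist":[0,0,0]},{"dp":[0,0,0],"twist":[0,0,0]},{"dp":[0,0,0],"twist":[0,0,0]}]' 0.1 35
python3 go.py .4566 .2155 .09 15.1
```

```text
time: 11.5
ee_pos: [0.5822, -0.2405, 0.0036]
tool_rot: [0.013, 1.0, -0.0, -0.0]
force: [0.4, -0.6, -0.6]
gripper_width: 0.042
grip_force: 0.0
time: 12.2
ee_pos: [0.5823, -0.2404, 0.0038]
tool_rot: [0.013, 1.0, -0.0, 0.0]
force: [0.9, 0.6, -0.1]
gripper_width: 0.0279
grip_force: 35.0
t 12.2 pos [ 0.5823 -0.2404  0.0038] w 0.0279 grip 34.99940514564514 F [ 0.9  0.6 -0.1] q [-0.41  0.73  1.71 -0.    0.7  -1.95]
dp [137.9 452.3 -86.5] twist [-0.    0.    1.28]
```

```bash
python3 -m crank '[{"dp":[0,0,-8],"twist":[0,0,0]},{"dp":[0,0,-25],"twist":[0,0,0]},{"dp":[0,0,-55],"twist":[0,0,0]},{"dp":[5,18,-80],"twist":[0,0,0.05]},{"dp":[15,50,-90],"twist":[0,0,0.15]},{"dp":[29,95,-90],"twist":[0,0,0.28]},{"dp":[43,140,-90],"twist":[0,0,0.41]},{"dp":[56,185,-90],"twist":[0,0,0.54]},{"dp":[70,230,-90],"twist":[0,0,0.67]},{"dp":[84,275,-90],"twist":[0,0,0.8]}]'
python3 go.py .4566 .2155 .09 15.1
```

```text
time: 13.2
ee_pos: [0.5055, 0.0383, 0.0951]
tool_rot: [0.404, 0.915, 0.0, 0.001]
force: [-0.2, -0.4, -0.9]
gripper_width: 0.0277
grip_force: 35.0
t 13.2 pos [0.5055 0.0383 0.0951] w 0.0277 grip 34.993683099746704 F [-0.2 -0.4 -0.9] q [ 0.05  0.45  1.97 -0.    0.72 -0.68]
dp [164.   83.1   4.9] twist [0.001 0.001 0.475]
```

```bash
python3 -m crank '[{"dp":[35,18,0],"twist":[0,0,0.12]},{"dp":[75,38,0],"twist":[0,0,0.24]},{"dp":[115,58,0],"twist":[0,0,0.36]},{"dp":[145,73,0],"twist":[0,0,0.45]},{"dp":[160,81,0],"twist":[0,0,0.475]},{"dp":[164,83,0],"twist":[0,0,0.475]},{"dp":[164,83,0],"twist":[0,0,0.475]},{"dp":[164,83,0],"twist":[0,0,0.475]},{"dp":[164,83,0],"twist":[0,0,0.475]}]'
python3 - <<'E'
from h import *
im=capture("side");cv2.imwrite("pics/d1.png",cv2.resize(im[80:230,170:390,::-1],None,fx=3.4,fy=3.4,interpolation=cv2.INTER_CUBIC))
E
python3 go.py .4566 .2155 .005 15.1
```

```text
time: 14.1
ee_pos: [0.4561, 0.2126, 0.0937]
tool_rot: [0.606, 0.795, -0.0, 0.0]
force: [-0.7, 0.0, -2.8]
gripper_width: 0.0274
grip_force: 35.0
t 14.15 pos [0.456  0.2127 0.0936] w 0.0279 grip 34.998825788497925 F [-0.1  0.1 -2.8] q [ 0.41  0.45  1.98 -0.    0.72  0.15]
dp [ 2.7  1.3 88.6] twist [-0.     0.001  0.004]
```

View pics/d1.png

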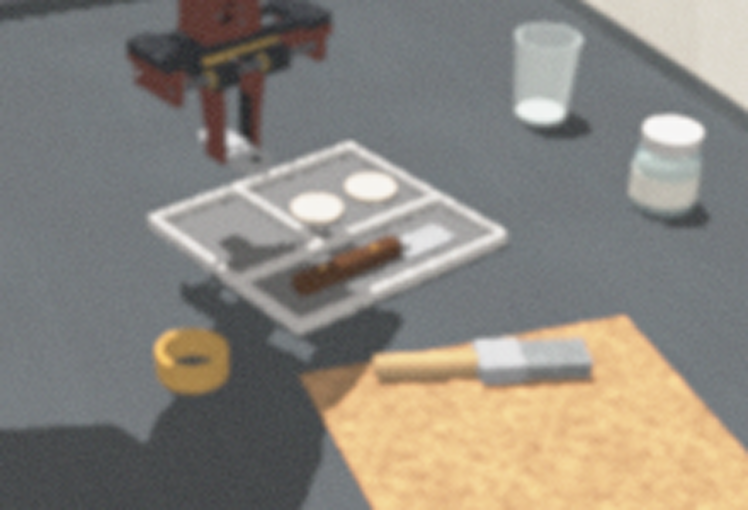

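The bracket is held at (230,145), above the small bay (230,220) and across the spatula's direction. Lowering.

```bash
python3 -m crank '[{"dp":[2,1,15],"twist":[0,0,0.003]},{"dp":[2,1,37],"twist":[0,0,0.003]},{"dp":[2,1,55],"twist":[0,0,0.003]},{"dp":[2,1,67],"twist":[0,0,0.003]},{"dp":[2,1,75],"twist":[0,0,0.003]},{"dp":[2,1,80],"twist":[0,0,0.003]},{"dp":[2,1,83],"twist":[0,0,0.003]},{"dp":[2,1,84],"twist":[0,0,0.003]},{"dp":[2,1,84],"twist":[0,0,0.003]}]'
python3 go.py .4566 .2155 .0040 15.1
```

```text
time: 15.05
ee_pos: [0.4564, 0.2159, 0.0098]
tool_rot: [0.607, 0.795, 0.0, 0.0]
force: [0.2, 0.6, -2.2]
gripper_width: 0.0279
grip_force: 35.0
t 15.05 pos [0.4564 0.2159 0.0098] w 0.0279 grip 34.998836517333984 F [ 0.2  0.6 -2.2] q [ 0.42  0.61  1.99 -0.    0.54  0.15]
dp [-0.5  0.1  5.8] twist [0.001 0.    0.003]
```

```bash
python3 -m crank '[{"dp":[-0.4,0,1.5],"twist":[0,0,0.002]},{"dp":[-0.4,0,3],"twist":[0,0,0.002]},{"dp":[-0.4,0,4],"twist":[0,0,0.002]},{"dp":[-0.4,0,5],"twist":[0,0,0.002]},{"dp":[-0.4,0,5.4],"twist":[0,0,0.002]},{"dp":[-0.4,0,5.4],"twist":[0,0,0.002]}]'
python3 -m crank '[{"dp":[0,0,0.2],"twist":[0,0,0]},{"dp":[0,0,0.4],"twist":[0,0,0]},{"dp":[0,0,0.4],"twist":[0,0,0]}]'
```

```text
time: 15.65
ee_pos: [0.4562, 0.2154, 0.004]
tool_rot: [0.608, 0.794, -0.0, 0.0]
force: [0.8, 0.2, -2.7]
gripper_width: 0.0276
grip_force: 35.0
time: 15.95
ee_pos: [0.4563, 0.2154, 0.0038]
tool_rot: [0.608, 0.794, -0.0, 0.0]
force: [0.4, -0.6, -2.0]
gripper_width: 0.0275
grip_force: 35.0
```

Not quite in contact yet; ease down a bit further.

```bash
python3 -m crank '[{"dp":[0,0,0.2],"twist":[0,0,0]},{"dp":[0,0,0.3],"twist":[0,0,0]},{"dp":[0,0,0.3],"twist":[0,0,0]}]'
```

```text
time: 16.25
ee_pos: [0.4563, 0.2154, 0.0037]
tool_rot: [0.608, 0.794, -0.0, 0.0]
force: [-2.1, -0.7, 5.1]
gripper_width: 0.0275
grip_force: 35.0
```

Contact (5 N). Release, lift and back off.

```bash
python3 -m crank '[{"dp":[0,0,0],"twist":[0,0,0]},{"dp":[0,0,0],"twist":[0,0,0]},{"dp":[0,0,0],"twist":[0,0,0]},{"dp":[0,0,0],"twist":[0,0,0]},{"dp":[0,0,-10],"twist":[0,0,0]},{"dp":[0,0,-35],"twist":[0,0,0]},{"dp":[0,0,-75],"twist":[0,0,0]},{"dp":[0,0,-110],"twist":[0,0,0]},{"dp":[0,0,-140],"twist":[0,0,0]},{"dp":[0,0,-150],"twist":[0,0,0]}]' 0.5
python3 go.py .35 .45 .2 15.1
```

```text
time: 17.25
ee_pos: [0.4577, 0.2161, 0.1569]
tool_rot: [0.608, 0.794, 0.002, 0.001]
force: [0.3, -0.9, -0.0]
gripper_width: 0.0441
grip_force: 0.0
t 17.25 pos [0.4577 0.2161 0.1569] w 0.0441 grip 0.0 F [ 0.3 -0.9 -0. ] q [ 0.42  0.34  1.94 -0.    0.85  0.15]
dp [253.9 -42.7 -43.3] twist [ 0.005 -0.     0.   ]
```

```bash
python3 -m crank '[{"dp":[25,-4,-5],"twist":[0,0,0]},{"dp":[70,-11,-15],"twist":[0,0,0]},{"dp":[115,-18,-25],"twist":[0,0,0]},{"dp":[160,-26,-35],"twist":[0,0,0]},{"dp":[205,-34,-43],"twist":[0,0,0]},{"dp":[240,-40,-43],"twist":[0,0,0]},{"dp":[254,-42,-43],"twist":[0,0,0]},{"dp":[254,-42,-43],"twist":[0,0,0]},{"dp":[254,-42,-43],"twist":[0,0,0]},{"dp":[254,-42,-43],"twist":[0,0,0]}]'
python3 - <<'E'
from h import *
im=capture("top");cv2.imwrite("pics/e1.png",cv2.resize(im[95:215,115:235,::-1],None,fx=5,fy=5,interpolation=cv2.INTER_CUBIC))
c=np.array([.53888,.19054]);t=np.radians(15.087);M=np.array([[np.cos(t),np.sin(t)],[-np.sin(t),np.cos(t)]])
for nm in("spatula_mid","bracket_mid"):
    for m in masks_of("top",nm):
        q=np.argwhere(m["mask"])[:,::-1].astype(float)
        X=np.array([ray("top",p,.013)[:2] for p in q])-c;X=X@M.T*1e3
        if abs(X.mean(0)).max()<130:print(nm,m["p"],cv2.minAreaRect(X.astype(np.float32)))
print("expected spat y -67.5, x0; brk (-73,45.5)")
E
```

```text
time: 18.25
ee_pos: [0.3499, 0.4481, 0.1958]
tool_rot: [0.608, 0.794, -0.001, 0.0]
force: [0.3, -0.2, -0.8]
gripper_width: 0.0438
grip_force: 0.0
spatula_mid 0.93 ((-1.2512054443359375, -67.38048553466797), (34.9040412902832, 180.377685546875), 89.14299011230469)
bracket_mid 0.61 ((-77.24677276611328, 41.02107238769531), (32.99419403076172, 90.78836822509766), 0.7440488338470459)
expected spat y -67.5, x0; brk (-73,45.5)
```

View pics/e1.png

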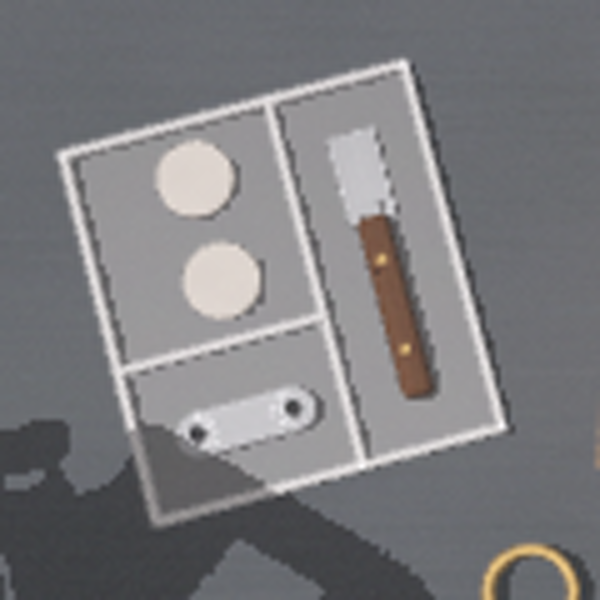

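The spatula lies at (381,265), centred and straight in the long bay. The bracket's holes are at (198,433) and (293,408), midpoint (246,420), against a bay centre of about (242,419), so it is straight and centred too. The arm is clear.

```bash
python3 -c "from station import *;print(job_done())"
```

```text
the job is handed in; nothing more can be done
None
```

The job is handed in: the spatula lies flat along the middle of the long compartment and the short two-hole bracket flat along the middle of the small one, finished at about 18 s with the arm clear.

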